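# Empty the offcut tray and hold the clamp bolt's head for tightening

### The arm

A 6-joint arm with a two-finger parallel gripper is mounted at the origin on the work surface. World frame = base frame: x ahead of the robot, y to its left, z up, the work surface at z = 0. Lengths are in m, angles in rad, forces in N, time in s.
With the tool pointing down it reaches from about 0.375 to 0.825 m from the base axis. Payload 5.5 kg.
Tool frame: the origin (TCP) lies midway between the tips of the shut fingers; the grasp point (between the pads) lies 19 mm behind it; z points along the fingers, y is the line along which they close (so a half turn about z gives the same grasp; the last joint's range is limited). The gripper opens to 85 mm and grips with 20 to 120 N. Pads are 22 mm wide; open, the fingers measure 114 mm over their backs; the gripper's body (76 mm by 85 mm) begins 54 mm behind the grasp point. The pads swing forward as they close: fully open they stand 13 mm farther back than shut.
Start: joints at [-1.217, 0.314, -0.047, 1.21, 0, 1.571], TCP at [0.208, -0.563, 0.231] pointing down, gripper open.
Joint ranges: [-2.67, 2.67], [-0.69, 1.73], [-1.03, 1.25], [-2.08, 2.16], [-1.42, 1.45], [-3.14, 3.14]. Speed limits (rad/s): [2.39, 2.39, 3.01, 3.14, 3.14, 3.14].

### API

Orientations are given as a unit quaternion [x, y, z, w].
In Python, from station import ctrl gives the robot as it stands.
- The arm moves only by the shell command python3 -m creep 'ROWS' [FORCE]. ROWS is JSON, a list of rows, each a list of 3 entries, a list of its own where there are three numbers: the shift along the tool's x, y, z in mm, then the turn about the tool's z in degrees, then the gripper command: -1 is shut, 1 is fully open, values between are in proportion. A call has 1 to 20 rows; each row is the pose to reach, as a shift and turn from the pose commanded when the call began, along the tool's axes at that moment; what a row does not reach only later rows make up. A row lasts 1/10 s, in which the tool goes at most 50 mm and 8.59 degrees, less where a joint would pass 70% of its speed; a pose out of reach is approached as far as the arm can. A call with a gripper value outside its range is refused whole. The fingers move at their own pace and stop on an object; FORCE is the grip in N (left out, the last holds). Time passes only in rows, so rows that repeat a pose let the fingers close. It gives the time, the measured TCP pose, the force, the opening and the grip force at its end, in the units of the state.
- ctrl.get_obs(): the state, without advancing time (a new reading comes with each control period).
- ctrl.camera(name): name is "scene" or "top" or "wrist"; returns a dict with "img" (400x640x3 uint8, red, green, blue), "fx", "fy", "cx", "cy" (pixels), "world_to_cam" (4x4, takes a point from world to camera coordinates). Camera axes: x right, y down, z forward; pixel columns grow to the right and rows downward; lengths in m; the calibration is good to about 2 mm. A picture is of the moment at which its call begins. There is no depth.
- ctrl.finish_job(): hands the job in; it is judged then, once.
The state is a dict: "time": time; "q": joint angles; "dq": joint speeds; "joint_efforts": joint torques, N m; "ee_pos": TCP position; "tool_rot": TCP orientation; "wrist_force": force on the tool from outside, world axes, zero at the start; "wrist_torque": the same for the moment, N m; "grip_width": opening from 0.0 (shut) to 1.0 (fully open); "gripper_force": force on a finger pad.
Only numpy, scipy, OpenCV 4.12 (cv2) and the standard library are available. Lean on these libraries where they do the work, as an engineer would, in place of code of your own. Each camera call takes 0.05 s, during which the arm holds its last target. There are 200 camera calls.

### The job

The nut that clamps the rest arm to its stand has worked loose and a colleague will tighten it from the far side: swing the offcut tray on top of the stand right over by its wooden handle, so that all four glass pieces slide off into the steel bowl and the tray stays open past upright on its stop. Then reach down into the gap behind the bracket plate, grip the hexagonal bolt head across its two upright flats and hold it firmly and still, without turning the bolt any further than the few degrees it takes to seat the grip. Finish while still holding the head, and leave the other tools and the bowl where they are.

Things in the scene. Friction and masses are not known exactly. Their poses are not given: they have to be found in the camera images.
- stand: rest stand, fixed: foot 130 x 130 x 10 mm, two upright plates 46 mm apart (inner faces at x -23 and +23), 5 mm thick, y -50 to +70, tops at 120 mm. Clamp block, nut and rest arm on the outside of the +x (bracket) plate, all below 120 mm, reaching to x +150, y -180. Origin: on the bench under the bolt axis, midway between the plates; x away from the robot, y along the plates to hinge and bowl, z up
- gap_mouth (a point): middle of the gap's open top between the two plates, above the bolt head: stand x 0, y 0, height 120 mm. The gap is 46 mm wide (x), open at both ends (y) and free down to 45 mm above the bench, but for the bolt head with its sleeve and washer; the tray covers it until swung over. Axes as the stand's
- bolt: hexagonal steel bolt head in the gap: 24 mm across flats, 16 mm long along its axis (stand x). Origin: its middle, at stand x +5, y 0, height 94 mm; the washer (32 mm diameter) starts 15 mm from there towards the bracket plate. Its x = bolt axis, y = normal of the two near-upright flats, z = corner near the top; rolled up to 0.2 rad about x at the start. Over 0.03 N m turns it
- bolt_corner (a point): the top corner of the head on its free end face (8 mm from the head's middle along the bolt's -x, 13.9 mm from the bolt axis): shows how far the bolt has turned
- tray (a joint): the tray's hinge angle in rad: 0 = lying level on the stand (as at the start), grows as the handle end lifts and swings over towards the bowl; 1.57 upright, 2.05 on its stop, leaning out over the bowl. Light hinge: let go short of upright it falls shut, past upright it falls on to its stop and stays
- tray_hinge (a point): middle of the tray's hinge axis (along stand x), at stand y +105, height 120 mm; turns with the tray. The tray: sheet steel, 94 mm (x) by 160 mm (y), rims on three sides to 23 mm above the hinge axis, open along the hinge, its floor 5 mm above the hinge axis; about 0.4 kg
- tray_grip (a point): middle of the tray's wooden handle: 24 mm diameter, 54 mm long, sticking out level from the tray's -y end (its axis along the stand's y at the start), at stand x 0, y -95, height 131 mm; swings on a 200 mm radius about the hinge. The tray's end rim is 40 mm away. Taken by its two sides (fingers closing along the hinge's direction) it turns between the fingers as it swings
- bowl: loose round steel bowl on the bench beside the stand, below the tray's hinged edge: rim diameter 210 mm, 75 mm high, thin wall. Origin: centre of its underside
- piece1: loose glass offcut on the tray: slice of rod, 26 mm diameter, 18 mm high. Origin: centre of its underside as it first stands
- piece2: loose glass offcut on the tray: blunt cone, 26 to 20 mm diameter, 22 mm high. Origin as above
- piece3: loose glass offcut on the tray: rounded block 22 x 26 x 20 mm. Origin as above
- piece4: loose glass offcut on the tray: slice of rod, 24 mm diameter, 22 mm high. Origin as above
- shaping_block: bystander: dark graphite block with round hollows, 45 x 70 x 75 mm high, standing on the robot's side of the stand. Origin under its centre
- dish: bystander: square white ceramic dish 80 x 80 x 28 mm, beyond the stand. Origin under its centre
- paddle: bystander: graphite paddle lying flat, blade 85 x 60 mm, handle along its -x to 150 mm, 20 mm high
- spanner: bystander: steel spanner lying flat, 190 mm long along its x axis
- reamer: bystander: graphite cone with wooden handle lying flat, 230 mm long along its x axis, 29 mm high
- tweezers: bystander: steel tweezers lying flat, 200 mm long along its x axis

How it is judged:
By the outcome, as a careful person would: the job done as asked, in the order asked, and still so for the second after the job is handed in, while the arm keeps its last pose, push and grip.
It also fails if it takes over 51 s, if anything falls off the work surface, if the arm or the gripper's body presses on something with over 40 N, if the wrist force passes 120 N, or if a joint passes its speed limit or range.

## Working session

There is one attempt and no reset: what is moved stays moved. The work goes in short steps, Python scripts to look and compute and a shell command to move; the robot and the scene stay as the last step left them, time stands still between calls to the robot, and variables do not carry over. Pictures are saved under pics/ and viewed, at most 12 in all, crops included, and the job is handed in when it is done.

```bash
mkdir -p pics; ls; python3 - <<'E'
from station import ctrl
import cv2,numpy as np
o=ctrl.get_obs()
for k in o: print(k,np.round(o[k],3))
for n in("scene","top"):
    c=ctrl.camera(n);cv2.imwrite(f"pics/{n}0.png",c["img"][:,:,::-1])
    print(n,c["fx"],c["fy"],c["cx"],c["cy"]);print(np.round(c["world_to_cam"],4).tolist())
E
```

```text
pics
time 0.0
q [-1.217  0.314 -0.048  1.21   0.     1.571]
dq [ 0.001  0.     0.002  0.     0.001 -0.001]
joint_efforts [-1.0000e-03 -5.3959e+01  3.3975e+01  1.9000e-02  0.0000e+00  0.0000e+00]
ee_pos [ 0.208 -0.562  0.23 ]
tool_rot [ 0.984  0.176 -0.    -0.001]
wrist_force [-0.019  0.019  0.551]
wrist_torque [ 0.004 -0.011 -0.043]
gripper_force 0.0
grip_width 1.001
scene 464.6915298716269 464.6915298716269 314.69817071332784 208.72285908452213
[[0.4849, 0.8746, 0.0018, -0.2565], [0.6972, -0.3853, -0.6045, -0.3163], [-0.528, 0.2944, -0.7966, 2.0199], [0.0, 0.0, 0.0, 1.0]]
top 363.02008859770694 363.02008859770694 322.26662292270976 200.96785757969158
[[-0.0116, -0.9999, -0.0033, -0.0027], [-0.969, 0.012, -0.2467, 0.5562], [0.2468, 0.0003, -0.9691, 0.9296], [0.0, 0.0, 0.0, 1.0]]
```

View pics/scene0.png

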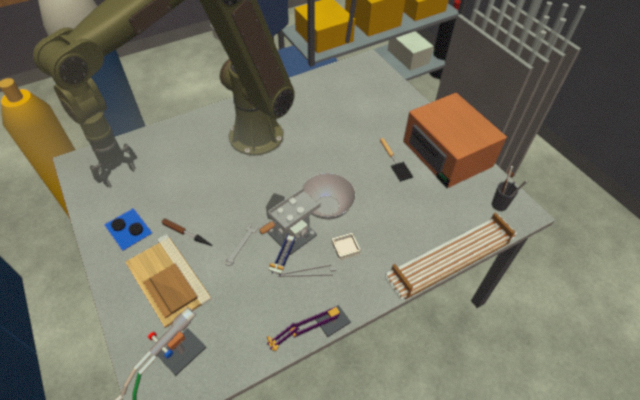

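View pics/top0.png

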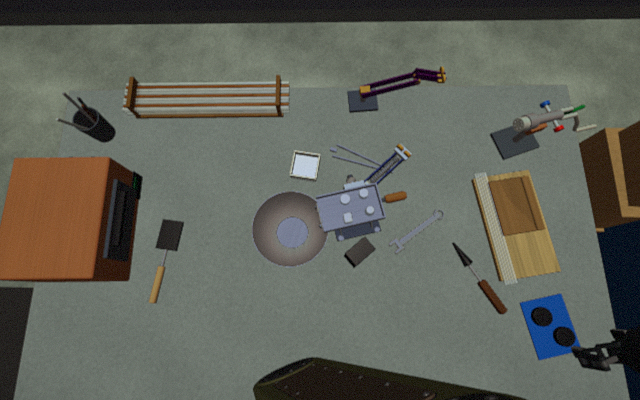

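The scene view shows the handle at about (267,229), the tray at (293,212) and the bowl at (328,195). In the top view the handle is at (395,197), the tray at (350,207), the bowl at (290,228) and the graphite block at (360,252). Next I'll segment the handle and cast rays.

```bash
cat > h.py <<'E'
from station import ctrl
import cv2,numpy as np
def ray(c,p):
    T=np.array(c["world_to_cam"]);R=T[:3,:3];o=-R.T@T[:3,3]
    d=R.T@np.array([(p[0]-c["cx"])/c["fx"],(p[1]-c["cy"])/c["fy"],1]);return o,d/np.linalg.norm(d)
def onz(c,p,z):
    o,d=ray(c,p);return o+d*(z-o[2])/d[2]
def tri(c1,p1,c2,p2):
    o1,d1=ray(c1,p1);o2,d2=ray(c2,p2)
    s=np.linalg.lstsq(np.c_[d1,-d2],o2-o1,rcond=None)[0]
    a=o1+s[0]*d1;b=o2+s[1]*d2;return (a+b)/2,np.linalg.norm(a-b)
def proj(c,P):
    q=np.array(c["world_to_cam"])@np.r_[P,1];return np.array([c["fx"]*q[0]/q[2]+c["cx"],c["fy"]*q[1]/q[2]+c["cy"]])
def big(c,x0,y0,x1,y1,s,fn):
    cv2.imwrite(fn,cv2.resize(c["img"][y0:y1,x0:x1,::-1],None,fx=s,fy=s,interpolation=cv2.INTER_CUBIC))
def blob(c,win,cond):
    x0,y0,x1,y1=win;h=cv2.cvtColor(c["img"],cv2.COLOR_RGB2HSV)[y0:y1,x0:x1].astype(int)
    m=cond(h[...,0],h[...,1],h[...,2]).astype(np.uint8)
    n,l,st,ce=cv2.connectedComponentsWithStats(m);i=1+np.argmax(st[1:,4]);r=cv2.minAreaRect(np.argwhere(l==i)[:,::-1].astype(np.float32))
    return ce[i]+[x0,y0],st[i],(tuple(np.add(r[0],(x0,y0))),r[1],r[2])
E
python3 - <<'E'
from h import *
t=ctrl.camera("top");s=ctrl.camera("scene")
w=lambda h,S,v:(h<22)&(S>90)&(v>60)
a=blob(t,(375,180,415,212),w);b=blob(s,(250,215,285,245),w);print(a,b)
print(tri(t,a[0],s,b[0]), onz(t,a[0],.131),onz(s,b[0],.131))
big(t,245,140,445,275,4,"pics/t1.png");big(s,220,165,360,270,5.7,"pics/s1.png")
E
```

```text
(array([395.25882353, 196.53529412]), array([ 10,  11,  22,  12, 170], dtype=int32), ((np.float64(395.39044761657715), np.float64(196.52528190612793)), (8.24484920501709, 21.36165428161621), 77.00537872314453)) (array([266.83333333, 227.25      ]), array([10,  7, 15, 12, 96], dtype=int32), ((np.float64(266.9615364074707), np.float64(227.1923065185547)), (6.37905216217041, 15.808956146240234), 56.3099365234375))
(array([ 0.54976289, -0.19700486,  0.13305909]), np.float64(0.001540051935549809)) [ 0.54999856 -0.19814015  0.131     ] [ 0.5487474  -0.19584892  0.131     ]
```

View pics/t1.png

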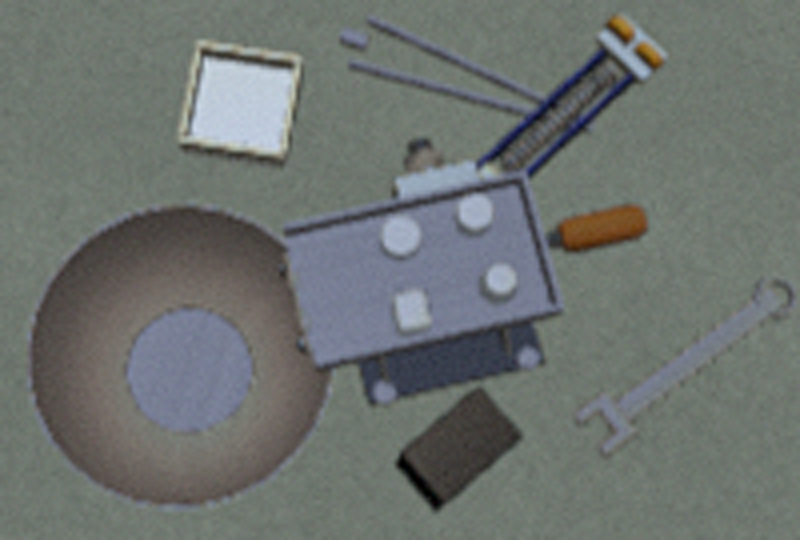

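View pics/s1.png

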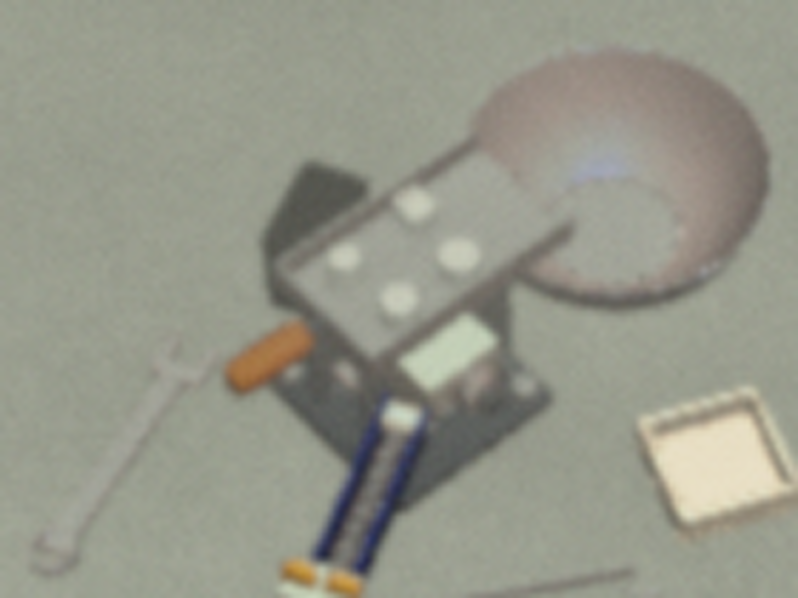

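The top crop shows the tray rim corners at (285,232), (522,178), (560,312) and (318,366) and the handle at (605,228). The bowl rim is circular about (182,355), and the rest arm leads away from the handle. The scene crop agrees, with the handle at (270,357) and the arm at (370,480). Now I'll work out the stand frame.

```bash
cat >> h.py <<'E'
from scipy.spatial.transform import Rotation as Ro
def rel(P,ydir=None):
    o=ctrl.get_obs();R=Ro.from_quat(o["tool_rot"]).as_matrix()
    print("t",round(o["time"],2),"tcp",np.round(o["ee_pos"],4),"tooly",np.round(R[:,1],3),"tool shift mm",np.round(R.T@(np.array(P)-o["ee_pos"])*1000,1))
    if ydir is not None:
        a=R.T@np.r_[ydir,0];print("turn deg",np.degrees(np.arctan2(-a[0],a[1])))
E
python3 - <<'E'
from h import *
t=ctrl.camera("top");s=ctrl.camera("scene")
tp=[np.array(p)/4-.375+[245,140] for p in[(285,232),(522,178),(560,312),(318,366)]]
sp=[np.array(p)/5.7-.41+[220,165] for p in[(575,222),(376,362),(278,262),(478,140)]]
C=[onz(t,p,.143) for p in tp]
for a,b in zip(tp,sp): print(tri(t,a,s,b))
C=np.array(C);print(C, np.linalg.norm(np.diff(C,axis=0),axis=1))
y=(C[0]-C[1])+(C[3]-C[2]);x=(C[0]-C[3])+(C[1]-C[2]);print(np.degrees(np.arctan2(y[1],y[0])),np.degrees(np.arctan2(x[1],x[0])))
y=y[:2]/np.linalg.norm(y[:2]);X=np.array([y[1],-y[0]])
H=np.array([.5495,-.197]);m=C.mean(0)[:2]
print("y",y,"x",X,"mean-handle along",(m-H)@y,(m-H)@X)
# bowl
print("bowl",onz(t,np.array([182,355])/4+[245,140],.075))
O=H+y*.095;print("origin",O, [ (C[i][:2]-O)@np.c_[X,y] for i in range(4)])
rel(np.r_[H,.20],X)
E
```

```text
(array([0.54962276, 0.00899629, 0.13428549]), np.float64(0.004296891567174505))
(array([ 0.58389417, -0.14514347,  0.13471728]), np.float64(0.004391588373777239))
(array([ 0.49348767, -0.16463332,  0.14034069]), np.float64(0.003086496419398927))
(array([ 0.46228666, -0.01143697,  0.13291576]), np.float64(0.003663061751185017))
[[ 0.5464596   0.00684882  0.143     ]
 [ 0.58049937 -0.14589168  0.143     ]
 [ 0.49231446 -0.16558337  0.143     ]
 [ 0.45986837 -0.01308437  0.143     ]] [0.1564876  0.09035675 0.15591246]
102.28797193465128 12.774035549285134
y [-0.21282527  0.97709027] x [0.97709027 0.21282527] mean-handle along 0.12120280827963041 -0.0040114326924969475
bowl [0.47882956 0.07688805 0.075     ]
origin [ 0.5292816  -0.10417642] [array([0.04041343, 0.10482578]), array([ 0.04116632, -0.05166001]), array([-0.04918919, -0.05213259]), array([-0.0484363 ,  0.10377805])]
t 0.3 tcp [ 0.2078 -0.5627  0.231 ] tooly [ 0.346 -0.938 -0.001] tool shift mm [ 447.2 -224.6   31.1]
turn deg -82.018709208513
```

```bash
python3 -m creep '[[[45,-22,0],-8,0.2],[[89,-45,0],-16,0.2],[[134,-67,0],-25,0.2],[[179,-90,0],-33,0.2],[[224,-112,0],-41,0.2],[[268,-135,0],-49,0.2],[[313,-157,0],-57,0.2],[[358,-180,5],-66,0.2],[[402,-202,15],-74,0.2],[[447,-225,25],-82,0.2],[[447,-225,31],-82,0.2],[[447,-225,31],-82,0.2],[[447,-225,31],-82,0.2],[[447,-225,31],-82,0.2]]' 25
python3 - <<'E'
from h import *
w=ctrl.camera("wrist");cv2.imwrite("pics/w1.png",w["img"][:,:,::-1])
t=ctrl.camera("top");s=ctrl.camera("scene")
print(np.round(w["world_to_cam"],4),w["fx"],w["cx"],w["cy"])
print(proj(w,[.5495,-.197,.131]),ctrl.get_obs()["q"],ctrl.get_obs()["grip_width"])
rel([.5495,-.197,.112],[.977,.213])
E
```

```text
time: 1.7
ee_pos: [0.5485, -0.1982, 0.2008]
tool_rot: [0.628, 0.778, -0.0, 0.0]
wrist_force: [-0.6, 0.5, -0.9]
grip_width: 0.601
gripper_force: 0.0
[[ 9.778e-01  2.096e-01  2.000e-04 -4.941e-01]
 [ 1.982e-01 -9.247e-01  3.249e-01 -3.239e-01]
 [ 6.830e-02 -3.176e-01 -9.457e-01  2.519e-01]
 [ 0.000e+00  0.000e+00  0.000e+00  1.000e+00]] 304.5152323319486 323.20620778636356 199.28590778779812
[325.78634892 212.29891678] [-3.46330638e-01  2.95008302e-01 -1.41983544e-01  1.13297627e+00
 -8.91703128e-05  1.01244493e+00] 0.602334184887446
t 1.85 tcp [ 0.5488 -0.1981  0.2009] tooly [0.978 0.21  0.001] tool shift mm [ 1.   0.8 88.9]
turn deg -0.1509724541723039
```

View pics/w1.png

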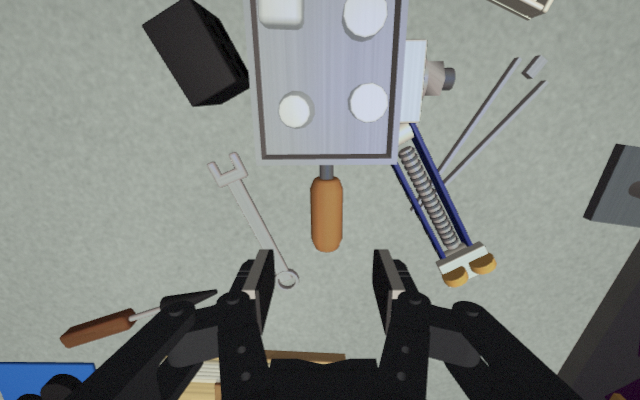

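The wrist view shows the handle at (327,214), against a predicted (326,212). Its 32 px width fits the measured height, and it is upright between the fingers. I'll descend and close.

```bash
python3 -m creep '[[[1,1,30],0,0.2],[[1,1,60],0,0.2],[[1,1,80],0,0.2],[[1,1,90],0,0.2],[[1,1,90],0,0.2],[[1,1,90],0,-1],[[1,1,90],0,-1],[[1,1,90],0,-1],[[1,1,90],0,-1],[[1,1,90],0,-1],[[1,1,90],0,-1]]' 25
python3 - <<'E'
from h import *
o=ctrl.get_obs();z0=.131;X=np.array([.977,.213]);y=np.array([-.213,.977])
R=Ro.from_quat(o["tool_rot"]).as_matrix();print(o["wrist_force"],o["grip_width"],o["gripper_force"])
rel(o["ee_pos"],X)
# arc in tool axes from current
r=np.hypot(.2,.011);a0=np.arctan2(.011,.2)
for th in np.r_[np.arange(.1,2.01,.1),2.05]:
    dy=-r*np.cos(a0+th)+.2;dz=r*np.sin(a0+th)-.011
    print(round(th,2),np.round(R.T@np.r_[y*dy,dz]*1000,0))
E
```

```text
time: 2.95
ee_pos: [0.5505, -0.1964, 0.1118]
tool_rot: [0.628, 0.779, -0.0, 0.001]
wrist_force: [-2.8, -0.6, 6.4]
grip_width: 0.274
gripper_force: 24.8
[-2.76999495 -0.56007815  6.35582495] 0.27385011957860417 24.811523258686066
t 2.95 tcp [ 0.5505 -0.1964  0.1118] tooly [0.977 0.212 0.001] tool shift mm [0. 0. 0.]
turn deg -0.041181175046104246
0.1 [  2.   0. -20.]
0.2 [  6.   0. -40.]
0.3 [ 12.   0. -59.]
0.4 [ 20.   0. -77.]
0.5 [ 30.   0. -95.]
0.6 [  41.    0. -111.]
0.7 [  54.    0. -126.]
0.8 [  68.    0. -140.]
0.9 [  84.    0. -153.]
1.0 [ 101.    0. -163.]
1.1 [ 119.    0. -172.]
1.2 [ 137.    0. -180.]
1.3 [ 157.    0. -185.]
1.4 [ 176.    0. -188.]
1.5 [ 196.    0. -190.]
1.6 [ 216.    0. -189.]
1.7 [ 236.    0. -186.]
1.8 [ 256.    0. -182.]
1.9 [ 275.   -0. -175.]
2.0 [ 293.   -0. -167.]
2.05 [ 302.   -0. -162.]
```

```bash
python3 -m creep '[[[1,0,-10],0,-1],[[2,0,-20],0,-1],[[4,0,-30],0,-1],[[6,0,-40],0,-1],[[9,0,-50],0,-1],[[12,0,-59],0,-1],[[16,0,-68],0,-1],[[20,0,-77],0,-1],[[25,0,-86],0,-1],[[30,0,-95],0,-1],[[35,0,-103],0,-1],[[41,0,-111],0,-1]]' 25
python3 - <<'E'
from h import *
rel([.5505,-.1964,.1118],[.977,.213])
t=ctrl.camera("top");s=ctrl.camera("scene")
a=cv2.resize(t["img"][140:270,245:415],None,fx=2.3,fy=2.3);b=cv2.resize(s["img"][140:270,230:400],None,fx=2.3,fy=2.3)
cv2.imwrite("pics/m1.png",np.hstack([a,b])[:,:,::-1])
E
```

```text
time: 4.15
ee_pos: [0.5411, -0.155, 0.2218]
tool_rot: [0.627, 0.779, 0.0, -0.0]
wrist_force: [2.0, 0.4, -4.4]
grip_width: 0.267
gripper_force: 25.8
t 4.15 tcp [ 0.5411 -0.155   0.2218] tooly [ 0.977  0.213 -0.   ] tool shift mm [-42.5   0.4 110. ]
turn deg -0.020259123930711706
```

View pics/m1.png

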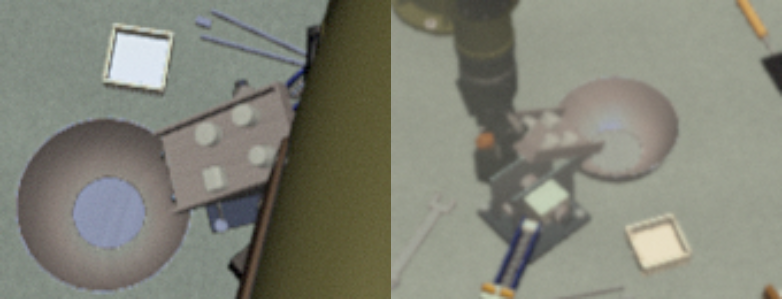

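The tray is lifting at about 0.6 rad with the pieces still on it, and the handle is held. I'll continue the arc.

```bash
python3 -m creep '[[[6,0,-8],0,-1],[[13,0,-15],0,-1],[[20,0,-22],0,-1],[[27,0,-29],0,-1],[[35,0,-36],0,-1],[[43,0,-42],0,-1],[[60,0,-52],0,-1],[[78,0,-61],0,-1],[[96,0,-69],0,-1],[[116,0,-74],0,-1],[[135,0,-77],0,-1],[[155,0,-79],0,-1],[[175,0,-78],0,-1],[[195,0,-75],0,-1],[[215,0,-71],0,-1],[[234,0,-64],0,-1],[[248,0,-58],0,-1],[[248,0,-58],0,-1],[[248,0,-58],0,-1]]' 25
python3 - <<'E'
from h import *
o=ctrl.get_obs();print(o["wrist_force"],o["q"])
E
```

```text
time: 6.15
ee_pos: [0.4871, 0.0875, 0.28]
tool_rot: [0.627, 0.779, -0.0, -0.001]
wrist_force: [-7.1, 1.2, 3.6]
grip_width: 0.27
gripper_force: 29.0
[-7.13796476  1.22301463  3.56133926] [ 1.77096171e-01  1.00295756e-01 -2.01653330e-01  1.27025177e+00
  8.14215014e-04  1.53256682e+00]
```

```bash
python3 -m creep '[[[0,0,0],0,0.1],[[0,0,0],0,0.2],[[0,0,0],0,0.2],[[0,0,0],0,0.2],[[0,0,-40],0,0.2],[[0,0,-80],0,0.2],[[0,0,-90],0,0.2],[[0,0,-90],0,0.2]]' 25
python3 - <<'E'
from h import *
rel([.535,-.103,.22],[-.213,.977])
rel([.535,-.103,.22],[.213,-.977])
t=ctrl.camera("top");s=ctrl.camera("scene")
a=cv2.resize(t["img"][140:270,245:415],None,fx=2.3,fy=2.3);b=cv2.resize(s["img"][140:270,230:400],None,fx=2.3,fy=2.3)
cv2.imwrite("pics/m2.png",np.hstack([a,b])[:,:,::-1])
E
```

```text
time: 6.95
ee_pos: [0.4898, 0.0868, 0.3711]
tool_rot: [0.628, 0.779, 0.001, 0.001]
wrist_force: [-0.8, 0.4, -0.7]
grip_width: 0.6
gripper_force: 0.0
t 6.95 tcp [0.4898 0.0868 0.3711] tooly [0.977 0.212 0.004] tool shift mm [-195.     3.3  151.1]
turn deg -90.04189976657838
t 6.95 tcp [0.4898 0.0868 0.3711] tooly [0.977 0.212 0.004] tool shift mm [-195.     3.3  151.1]
turn deg 89.95810023342162
```

View pics/m2.png

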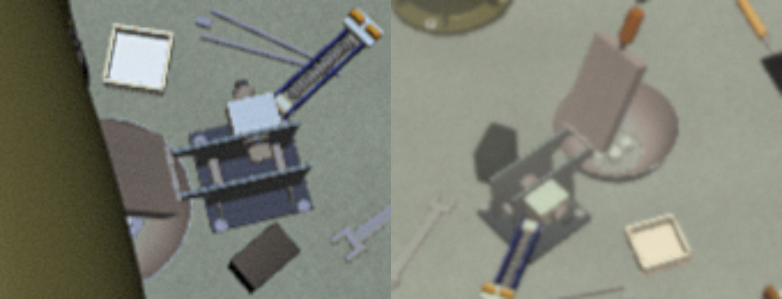

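The tray leans open over the bowl with glass visible in the bowl. The gap and bolt head are exposed at about (260,150) in the left half. I'll move above the gap, turning by -90° and opening the fingers.

```bash
python3 -m creep '[[[-20,0,0],0,0.3],[[-45,0,0],-5,0.3],[[-70,0,0],-13,0.3],[[-95,1,0],-21,0.3],[[-120,2,0],-29,0.3],[[-145,2,20],-37,0.3],[[-170,3,45],-45,0.3],[[-190,3,70],-53,0.3],[[-195,3,95],-61,0.3],[[-195,3,120],-69,0.3],[[-195,3,140],-77,0.3],[[-195,3,151],-85,0.3],[[-195,3,151],-90,0.3],[[-195,3,151],-90,0.3],[[-195,3,151],-90,0.3],[[-195,3,151],-90,0.3]]' 25
python3 - <<'E'
from h import *
rel([.535,-.103,.075],[-.213,.977])
w=ctrl.camera("wrist");cv2.imwrite("pics/w2.png",w["img"][:,:,::-1])
print(np.round(w["world_to_cam"],4).tolist())
X=np.array([.977,.213]);y=np.array([-.213,.977]);O=np.array([.5303,-.1036])
def S(a,b,z): return np.r_[O+a*X+b*y,z]
for p in[(-.003,0,.094),(-.003,0,.108),(.013,0,.108),(-.023,-.05,.12),(-.023,.07,.12),(.023,-.05,.12),(.023,.07,.12)]: print(p,proj(w,S(*p)))
E
```

```text
time: 8.65
ee_pos: [0.5327, -0.1032, 0.218]
tool_rot: [-0.106, 0.994, 0.0, -0.0]
wrist_force: [-0.3, 0.1, -0.0]
grip_width: 0.65
gripper_force: 0.0
t 8.65 tcp [ 0.5327 -0.1032  0.218 ] tooly [-0.211  0.977  0.   ] tool shift mm [ -2.3  -0.3 143. ]
turn deg -0.11394424535151947
[[-0.2106, 0.9776, 0.0002, 0.2125], [0.9248, 0.1992, 0.3241, -0.5093], [0.3168, 0.0684, -0.946, 0.2069], [0.0, 0.0, 0.0, 1.0]]
(-0.003, 0, 0.094) [322.69411369 186.3050471 ]
(-0.003, 0, 0.108) [322.67127523 190.87594007]
(0.013, 0, 0.108) [322.72577884 208.11781335]
(-0.023, -0.05, 0.12) [260.899829   171.87474962]
(-0.023, 0.07, 0.12) [408.94609632 171.51493709]
(0.023, -0.05, 0.12) [264.57918697 224.05736554]
(0.023, 0.07, 0.12) [404.19299199 223.73312648]
```

View pics/w2.png

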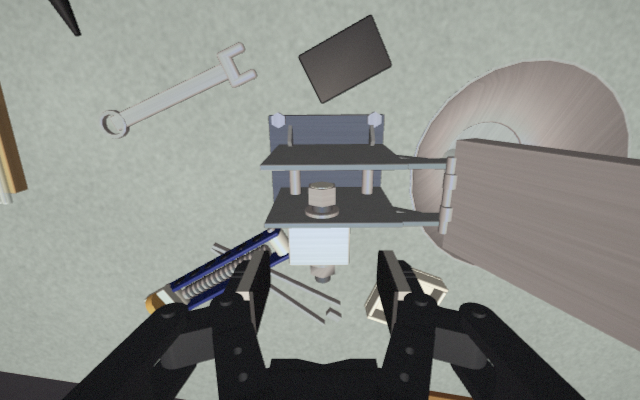

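The wrist view shows the bolt head between the plates at (322,193), where the predicted column was 322.7. The bracket plate's inner top edge is near row 222 (predicted 224) and the robot-side plate's near row 170 (predicted 172). So the fit is within 2 mm. I'll lower to just above the gap and measure from there.

```bash
python3 -m creep '[[[1,0,30],0,0.3],[[1,0,60],0,0.3],[[1,0,75],0,0.3],[[1,0,75],0,0.3],[[1,0,75],0,0.3]]' 25
python3 - <<'E'
from h import *
w=ctrl.camera("wrist")
X=np.array([.977,.213]);y=np.array([-.213,.977]);O=np.array([.5303,-.1036])
def S(a,b,z): return np.r_[O+a*X+b*y,z]
for p in[(-.003,0,.094),(-.003,0,.108),(.013,0,.108),(-.023,-.03,.12),(.023,-.03,.12),(.023,.03,.12),(-.023,.03,.12)]: print(p,proj(w,S(*p)).round(1))
rel(S(.003,0,.075),y); o=ctrl.get_obs();print((o["ee_pos"][:2]-O)@np.c_[X,y])
big(w,240,80,440,230,4,"pics/w3.png")
E
```

```text
time: 9.2
ee_pos: [0.5322, -0.1035, 0.1438]
tool_rot: [-0.107, 0.994, -0.0, 0.0]
wrist_force: [0.1, -0.2, 1.3]
grip_width: 0.651
gripper_force: 0.0
(-0.003, 0, 0.094) [322.8 218. ]
(-0.003, 0, 0.108) [322.8 226.4]
(0.013, 0, 0.108) [322.8 248.7]
(-0.023, -0.03, 0.12) [271.  203.3]
(0.023, -0.03, 0.12) [275.2 272.1]
(0.023, 0.03, 0.12) [370.4 272. ]
(-0.023, 0.03, 0.12) [374.3 203.2]
t 9.25 tcp [ 0.5328 -0.1035  0.1444] tooly [-0.212  0.977 -0.001] tool shift mm [-0.5  0.5 69.4]
turn deg -0.04316035385081112
[ 0.00240823 -0.0004668 ]
```

View pics/w3.png

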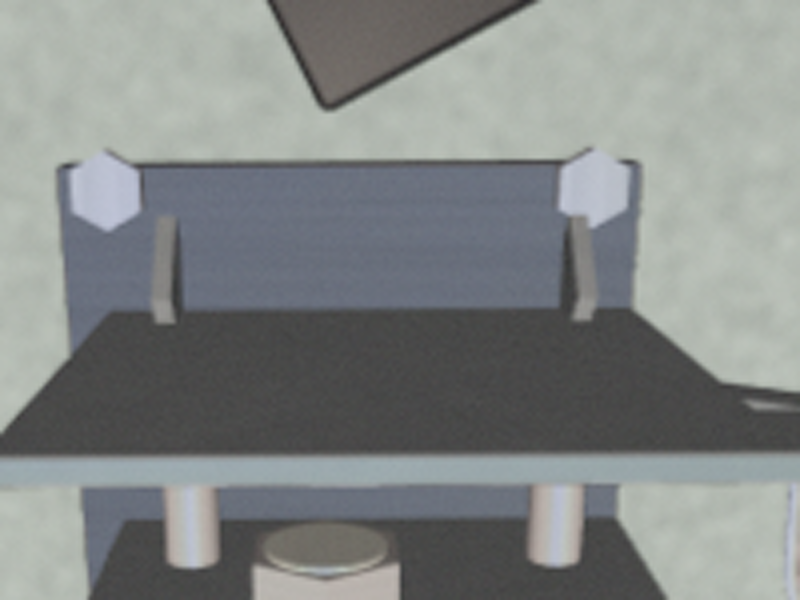

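The near plate's inner edge is at row 201 (predicted 203), so the stand sits about 1.4 mm further towards the robot. The head spans columns 303–340, centre 321, about 1 mm towards -y. One more crop will show the roll of the head.

```bash
python3 - <<'E'
from h import *
w=ctrl.camera("wrist");big(w,255,195,390,295,5.9,"pics/w4.png")
E
```

```text
(no output)
```

View pics/w4.png

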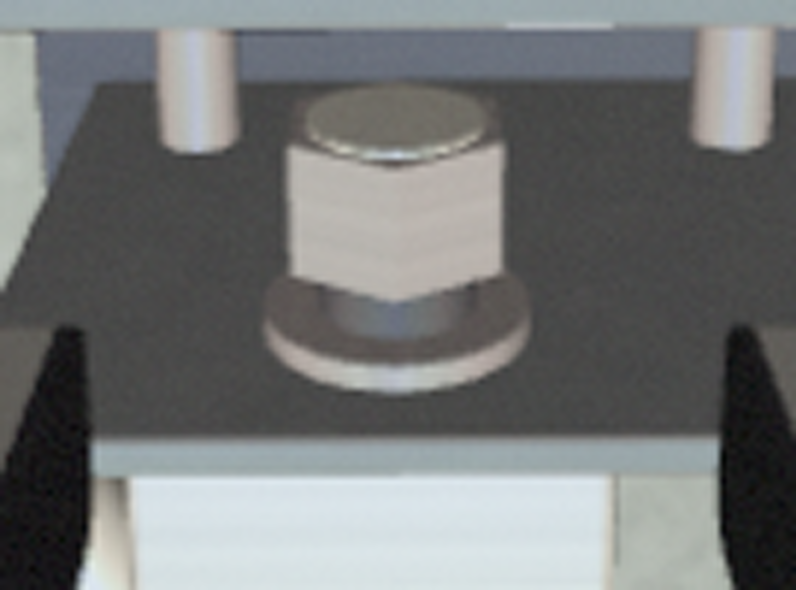

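The head spans crop columns 287–504 with its top corner at 396, almost exactly midway. So the roll is about 0, and the head is about 1 mm towards -y of the finger midpoint (405). I'll check the head height from the two wrist heights.

```bash
python3 - <<'E'
from h import *
w=ctrl.camera("wrist");g2=w["img"][...,0].astype(float)
im=cv2.imread("pics/w2.png")[:,:,2].astype(float)
w1=dict(w);w1["world_to_cam"]=[[-0.2106,0.9776,0.0002,0.2125],[0.9248,0.1992,0.3241,-0.5093],[0.3168,0.0684,-0.946,0.2069],[0,0,0,1]]
p1=im[176:226,319:325].mean(1);p2=g2[204:265,319:325].mean(1)
print("hi",176,p1.round(0).astype(int).tolist());print("lo",204,p2.round(0).astype(int).tolist())
def edges(g,r0,c0,c1): 
    p=g[r0-1:r0+2,c0:c1].mean(0);d=np.diff(p);return c0+.5+np.argmax(d),c0+.5+np.argmin(d)
print(edges(im,198,300,345),edges(g2,228,296,350))
np.save("lo.npy",np.array(w["world_to_cam"]))
E
```

```text
hi 176 [103, 101, 102, 102, 103, 102, 107, 107, 106, 107, 107, 133, 175, 129, 180, 180, 178, 180, 180, 179, 181, 183, 182, 179, 178, 178, 181, 182, 180, 179, 168, 117, 105, 105, 103, 104, 101, 87, 96, 138, 180, 176, 147, 70, 69, 69, 86, 137, 152, 151]
lo 204 [106, 105, 104, 103, 95, 110, 112, 112, 111, 112, 112, 112, 112, 112, 112, 131, 165, 124, 124, 177, 186, 186, 183, 185, 185, 184, 184, 186, 188, 188, 186, 184, 184, 183, 183, 186, 187, 186, 184, 184, 178, 137, 108, 108, 108, 108, 107, 104, 91, 90, 91, 96, 138, 185, 186, 182, 156, 75, 72, 74, 73]
(np.float64(308.5), np.float64(335.5)) (np.float64(303.5), np.float64(339.5))
```

```bash
python3 - <<'E'
from h import *
w=ctrl.camera("wrist");w1=dict(w);w1["world_to_cam"]=[[-0.2106,0.9776,0.0002,0.2125],[0.9248,0.1992,0.3241,-0.5093],[0.3168,0.0684,-0.946,0.2069],[0,0,0,1]]
X=np.array([.977,.213]);y=np.array([-.213,.977]);O=np.array([.5303,-.1036])
for a,b in(((322,189.4),(321.5,222.4)),((322,206.7),(321.5,244.8)),((322,218.5),(321.5,260))):
    P,e=tri(w1,a,w,b);print(P.round(4),((P[:2]-O)@np.c_[X,y]).round(4),e)
    Q=onz(w,b,.1079);print("  at .108",((Q[:2]-O)@np.c_[X,y]).round(4))
E
```

```text
[ 0.5265 -0.1053  0.1071] [-0.0041 -0.0009] 0.0006095758353435743
  at .108 [-0.0044 -0.0012]
[ 0.5422 -0.102   0.1071] [ 0.012 -0.001] 0.0005972639053193967
  at .108 [ 0.0116 -0.0012]
[ 0.5531 -0.0996  0.1076] [ 0.0231 -0.001 ] 0.0005875563081035023
  at .108 [ 0.0229 -0.0013]
```

Both views give a head top-corner height of 107 mm, against an expected 107.9. The head spans x -4 to +12 and y is -1.0 mm, so it fits. I'll descend and close gently first, then firmly.

```bash
python3 -m creep '[[[0,-0.6,20],0,0.3],[[0,-0.6,40],0,0.3],[[0,-0.6,55],0,0.3],[[0,-0.6,65],0,0.3],[[0,-0.6,72],0,0.3],[[0,-0.6,72],0,0.3],[[0,-0.6,72],0,0],[[0,-0.6,72],0,-0.2],[[0,-0.6,72],0,-0.3],[[0,-0.6,72],0,-0.4],[[0,-0.6,72],0,-0.5],[[0,-0.6,72],0,-1],[[0,-0.6,72],0,-1],[[0,-0.6,72],0,-1],[[0,-0.6,72],0,-1]]' 25
python3 - <<'E'
from h import *
o=ctrl.get_obs();print(o["wrist_force"],o["wrist_torque"],o["ee_pos"],o["grip_width"]*85,o["gripper_force"])
E
```

```text
time: 10.9
ee_pos: [0.5326, -0.1048, 0.0718]
tool_rot: [-0.107, 0.994, -0.001, 0.0]
wrist_force: [-0.9, -4.8, 4.6]
grip_width: 0.274
gripper_force: 27.0
[-0.87622484 -4.75320869  4.64969503] [-1.09082123  0.00941998  0.03002788] [ 0.53259696 -0.10481899  0.07179885] 23.281732045948207 26.989851080579683
```

```bash
python3 -m creep '[[[0,0,0],0,-1],[[0,0,0],0,-1],[[0,0,0],0,-1],[[0,0,0],0,-1],[[0,0,0],0,-1],[[0,0,0],0,-1]]' 70
python3 - <<'E'
from h import *
w=ctrl.camera("wrist");s=ctrl.camera("scene");t=ctrl.camera("top")
f=lambda c,x0,y0,x1,y1:cv2.resize(c["img"][y0:y1,x0:x1],(390,290),interpolation=cv2.INTER_CUBIC)
cv2.imwrite("pics/f.png",np.vstack([np.hstack([f(w,250,190,390,294),f(s,300,170,370,222)]),np.hstack([f(t,245,150,385,254),f(s,220,140,360,244)])])[:,:,::-1])
o=ctrl.get_obs();print(o["wrist_force"],o["wrist_torque"],o["dq"].round(4) if hasattr(o["dq"],"round") else o["dq"])
E
```

```text
time: 11.5
ee_pos: [0.5326, -0.1048, 0.0719]
tool_rot: [-0.107, 0.994, -0.001, 0.0]
wrist_force: [-0.6, -5.0, 5.3]
grip_width: 0.264
gripper_force: 68.2
[-0.51500473 -5.11610163  6.42507943] [-1.05087602  0.0845538   0.06117489] [-0.0013 -0.0001  0.0013 -0.0006  0.0002  0.0017]
```

View pics/f.png

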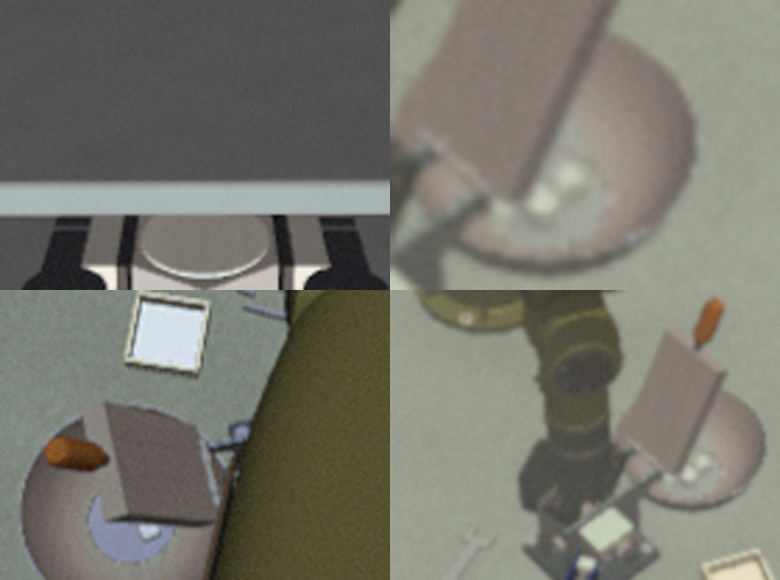

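The last picture shows both pads on the head, the tray on its stop, and glass in the bowl. At least two or three pieces are visible and the tray hides the rest; none shows outside the bowl. The grip is steady at 68 N, so I'm handing in.

```bash
python3 -c "
from station import ctrl
print(ctrl.finish_job())"
```

```text
the job is handed in; nothing more can be done
None
```

I handed the job in at about 11.7 s: the tray stands open on its stop and the gripper is holding the bolt head still across its flats at 68 N; I saw two or three of the four glass pieces in the bowl, the tray hid the rest of it, and none showed outside.

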